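# Refit the chocolate melter's control knob and hold it pressed

### The job

The control knob of the chocolate melter has been taken off for washing and stands on the bench. Pick it up, turn it so that the flat in its bore matches the flat of the melter's bare D-shaped spindle, push it fully home on the spindle, then press it down against the spindle's spring to the bottom of its travel. Finish while still holding the knob pressed down with the gripper, and leave the other things on the bench where they are.

Things in the scene. Friction and masses are not known exactly. Their poses are not given: they have to be found in the camera images.
- knob: Loose black plastic control knob, about 90 g, standing bore down. Round body 50 mm diameter, 24 mm high; on it a finger bar 12 mm wide (y), 24 to 46 mm above the underside, along x from -23 to +23 mm, then tapering to a nose at x = +34 mm. Origin: centre of the underside; z up along the axis, x towards the nose.
- knob_bore (a point): Centre of the mouth of the knob's D-shaped blind bore, on the underside (same point and axes as knob). Bore 20 mm deep: 18.4 mm round on the knob's axis, cut by a flat 5.2 mm from the axis on the +x side, the nose's side.
- knob_nose (a point): Tip of the knob's nose: 34 mm from the axis in the knob's +x, 35 mm above its underside.
- melter: Steel chocolate melter fixed to the bench, 300 mm (x) by 250 mm (y). Half nearer the robot (x -150 to -30 mm): low control deck, top 85 mm above the bench, black panel, with the spindle at x = -90, y = +30 mm and a small grey switch. Behind: the tank, lid handle up to 143 mm. Origin: centre of the footprint at bench height.
- spindle: Bare upright D-shaped metal shaft on the deck, 16 mm diameter, flat 4 mm from the axis on the +x side; 18 mm tall, its top 5 mm tapered to 0.72 of the section. Turns stiffly (0.12 N m); sinks on a spring. Origin: on the axis at the shaft's foot, the top of its flange, 97 mm above the bench when up; z up, x towards the flat.
- spindle_pointer (a point): Tip of the thin pointer plate that turns with the spindle: 36 mm from the axis on the flat's side (+x), just below the top of the 30 mm diameter flange at the shaft's foot. The knob's underside rests on this flange when fully home; nose and pointer then lie one above the other.
- plunger (a joint): How far the spindle is pressed down into the deck, m: 0 up, 0.007 fully down (a rigid stop). The spring needs 6.3 N to start moving and 11.2 N at the bottom, and pushes the spindle up again when let go.
- cutter: Bystander: steel pastry cutter ring, 68 mm diameter, 40 mm high. Origin: centre of the underside.
- small_cutter: Bystander: small steel pastry cutter ring, 44 mm diameter, 40 mm high. Origin: centre of the underside.
- jar: Bystander: closed glass jar with metal cap, 56 mm diameter, 80 mm high. Origin: centre of the underside.
- spatula: Bystander: spatula, 250 mm long, lying on the bench. Origin: about the middle of its length.
- ramekin: Bystander: small white ceramic cup, 72 mm diameter, 40 mm high. Origin: centre of the underside.

How it is judged:
By the outcome, as a careful person would: the job done as asked, in the order asked, and still so for the second after the job is handed in, while the arm keeps its last pose, push and grip.
It also fails if it takes over 42 s, if anything falls off the work surface, if the arm or the gripper's body presses on something with over 40 N, if the wrist force passes 120 N, or if a joint passes its speed limit or range.

### The arm

A 6-joint arm with a two-finger parallel gripper is mounted at the origin on the work surface. World frame = base frame: x ahead of the robot, y to its left, z up, the work surface at z = 0. Lengths are in m, angles in rad, forces in N, time in s.
With the tool pointing down it reaches from about 0.275 to 0.825 m from the base axis. Payload 5.2 kg.
Tool frame: the origin (TCP) lies midway between the tips of the shut fingers; the grasp point (between the pads) lies 19 mm behind it; y points along the fingers, z is the direction in which the jaws open and shut, and the axes are right-handed (so a half turn about y gives the same grasp; the last joint's range is limited). The gripper opens to 93 mm and grips with 3 to 60 N. Pads are 15 mm wide; open, the fingers measure 128 mm over their backs; the gripper's body (75 mm by 188 mm) begins 65 mm behind the grasp point.
Start: joints at [-1.521, 0.259, 1.535, -0, 1.348, -0.203], TCP at [0.138, -0.533, 0.219] pointing down, gripper open.
Joint ranges: [-3.14, 3.14], [-0.91, 2.08], [0.19, 2.58], [-1.22, 4.36], [0.22, 2.71], [-3.12, 3.12]. Speed limits (rad/s): [2.57, 2.57, 3.14, 3.14, 3.14, 3.14].

### API

Orientations are given as a rotation vector (axis times angle).
In Python, from rig import status, imaging, bot gives the robot as it stands.
- The arm moves only by the tool step_arm, never from a script. Its argument "rows" is a list that holds one entry, the list of rows, each a list of 5 numbers: the shift along the world's x, y, z in mm, then the turn about the world's z in rad, then the gripper's target within -1 to 1 (shut at 1, half-way at 0, fully open at -1). A call has 1 to 12 rows; each row is the pose to reach, as a shift and turn from the pose commanded when the call began; what a row does not reach only later rows make up. A row lasts 1/8 s, in which the tool goes at most 62.5 mm and 10.7 degrees, less where a joint would pass 70% of its speed; a pose out of reach is approached as far as the arm can. A call with a gripper value outside its range is refused whole. The fingers move at their own pace and stop on an object; "newtons" is the grip in N (left out, the last holds). Time passes only in rows, so rows that repeat a pose let the fingers close. It gives the time, the measured TCP pose, the force and the opening at its end, in the units of the state.
- status.observe(): the state, without advancing time (a new reading comes with each control period).
- imaging.read_camera(name): name is "side" or "top" or "wrist"; returns the picture (400x640x3 uint8, red, green, blue); there is no depth.
- imaging.camera_info(name): a dict with "intrinsics" (3x3 intrinsics, pixels), "extrinsics" (4x4, takes a point from camera to world coordinates). Camera axes: x right, y down, z forward; pixel columns grow to the right and rows downward; lengths in m; the calibration is good to about 2 mm. A picture is of the moment at which its call begins: read the wrist's pose just before it. camera_info takes no time and is no camera call; for the wrist camera it gives the pose at the moment of the call.
- bot.close_job(): hands the job in, once; it reports no verdict.
The state is a dict: "t": time; "joint_pos": joint angles; "joint_vel": joint speeds; "effort": joint torques, N m; "tcp_pos": TCP position; "eef_rot": TCP orientation; "ft_force": force on the tool from outside, world axes, zero at the start; "moment": the same for the moment, N m; "opening": finger opening in m.
Only numpy, scipy, OpenCV 4.12 (cv2) and the standard library are available. Lean on these libraries where they do the work, as an engineer would, in place of code of your own. Each camera call takes 0.05 s, during which the arm holds its last target.

## Working session

There is one attempt and no reset: what is moved stays moved. The work goes in short steps, Python scripts to look and compute and a tool call to move; the robot and the scene stay as the last step left them, time stands still between calls to the robot, and variables do not carry over. Pictures are saved under pics/ and viewed, and the job is handed in when it is done.

Besides the shell and the picture viewer there is one more tool, called after "Emit:" by a JSON object that holds its "fn" and its "kwargs". step_arm: Moves the arm, as the interface text tells. Its arguments: {"type":"object","properties":{"rows":{"type":"array"},"newtons":{"type":"number"}},"required":["rows"]}

```bash
ls; mkdir -p pics
python3 - <<'E'
from rig import status, imaging, bot
import cv2
s=status.observe(); print(s)
for n in ["top","side","wrist"]:
    i=imaging.camera_info(n); print(n,i)
    cv2.imwrite(f"pics/{n}0.png",imaging.read_camera(n)[:,:,::-1])
E
```

```text
pics
{'t': 0.0, 'joint_pos': array([-1.52079324e+00,  2.59334560e-01,  1.53600823e+00,  3.06458501e-05,
        1.34795916e+00, -2.02756481e-01]), 'joint_vel': array([ 7.35978803e-04, -7.96757922e-05,  8.61150453e-04,  7.28209954e-04,
       -1.80291438e-04,  4.03205476e-04]), 'effort': array([-2.00408846e-05, -4.37307930e+01, -2.83999050e+01,  7.18368287e-02,
        4.09376132e-02, -1.39641156e-04]), 'tcp_pos': array([ 0.13757374, -0.53200527,  0.21785226]), 'eef_rot': array([-0.26496149,  2.08854891, -2.08496862]), 'ft_force': array([ 0.15408001, -0.17866085,  0.12193333]), 'moment': array([-0.06689769,  0.02001334,  0.01643741]), 'opening': 0.09285600414781828}
top {'intrinsics': array([[475.30992212,   0.        , 323.79797802],
       [  0.        , 475.30992212, 196.99951619],
       [  0.        ,   0.        ,   1.        ]]), 'extrinsics': array([[ 0.07791212, -0.97533235,  0.20653451,  0.27330037],
       [-0.99695555, -0.0755869 ,  0.0191376 , -0.02206684],
       [-0.00305421, -0.20739677, -0.97825214,  1.46122716],
       [ 0.        ,  0.        ,  0.        ,  1.     
[... 178 characters left out ...]
]]), 'extrinsics': array([[-0.92198244, -0.20250098,  0.33006321,  0.08826442],
       [-0.38687255,  0.51840047, -0.76262086,  1.09063005],
       [-0.01667345, -0.83081545, -0.5562982 ,  0.88681061],
       [ 0.        ,  0.        ,  0.        ,  1.        ]])}
wrist {'intrinsics': array([[339.35662469,   0.        , 315.15067962],
       [  0.        , 339.35662469, 198.90913585],
       [  0.        ,   0.        ,   1.        ]]), 'extrinsics': array([[ 0.25046369, -0.92679708, -0.27984839,  0.21481867],
       [-0.96812478, -0.24022908, -0.070883  , -0.5115209 ],
       [-0.00153356,  0.28868178, -0.95742388,  0.38359821],
       [ 0.        ,  0.        ,  0.        ,  1.        ]])}
```

View pics/top0.png

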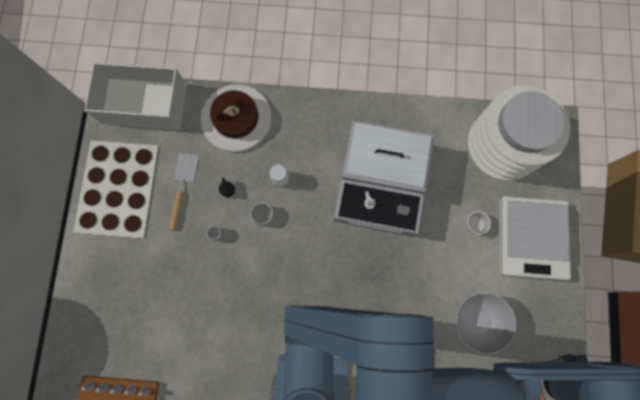

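View pics/side0.png

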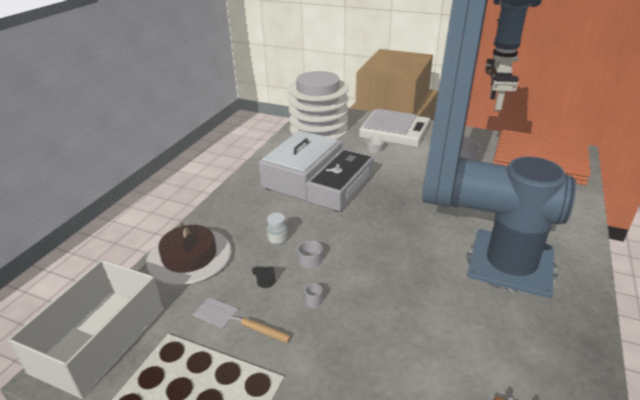

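View pics/wrist0.png

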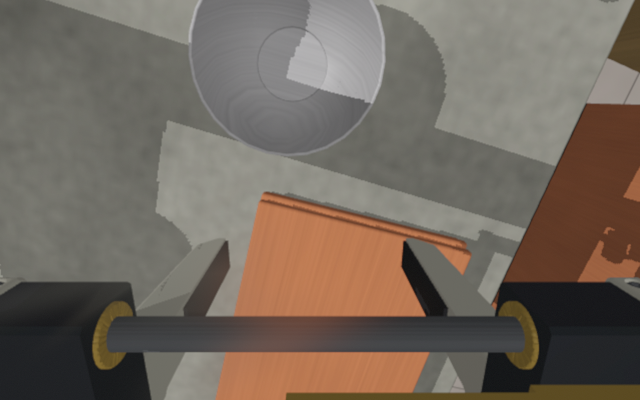

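The top view shows the knob at about (227,188), nose toward the upper left. The spindle is at about (370,203), with its pointer toward the upper left. I'll get rough positions first.

```bash
cat > h.py <<'E'
import numpy as np, cv2
from rig import status, imaging, bot
def onplane(info,u,v,z):
    K=info["intrinsics"];T=info["extrinsics"]
    d=T[:3,:3]@np.linalg.solve(K,[u,v,1.0]);o=T[:3,3]
    return o+d*(z-o[2])/d[2]
def proj(info,p):
    K=info["intrinsics"];T=info["extrinsics"]
    q=K@(T[:3,:3].T@(np.asarray(p)-T[:3,3]));return q[:2]/q[2]
def crop(img,u,v,w,h,s,name):
    c=img[v-h:v+h,u-w:u+w];cv2.imwrite(f"pics/{name}.png",cv2.resize(c[:,:,::-1],None,fx=s,fy=s,interpolation=cv2.INTER_CUBIC))
E
python3 - <<'E'
from h import *
im=imaging.read_camera("top");i=imaging.camera_info("top")
crop(im,227,190,50,38,8,"knobtop");crop(im,378,205,50,38,8,"spintop")
print("knob",onplane(i,227,188,.03),onplane(i,223,179,.035))
print("spin",onplane(i,370,203,.105),onplane(i,366,192,.097))
for n,u,v,z in [("jar",279,173,.08),("cut",262,212,.04),("small",214,232,.04)]:print(n,onplane(i,u,v,z))
E
```

```text
knob [0.58070296 0.30659997 0.03      ] [0.60707443 0.32123092 0.035     ]
spin [ 0.5522332  -0.13088475  0.105     ] [ 0.58588849 -0.11790024  0.097     ]
jar [0.62797963 0.14484848 0.08      ]
cut [0.51241958 0.18925828 0.04      ]
small [0.44037995 0.32703658 0.04      ]
```

View pics/knobtop.png

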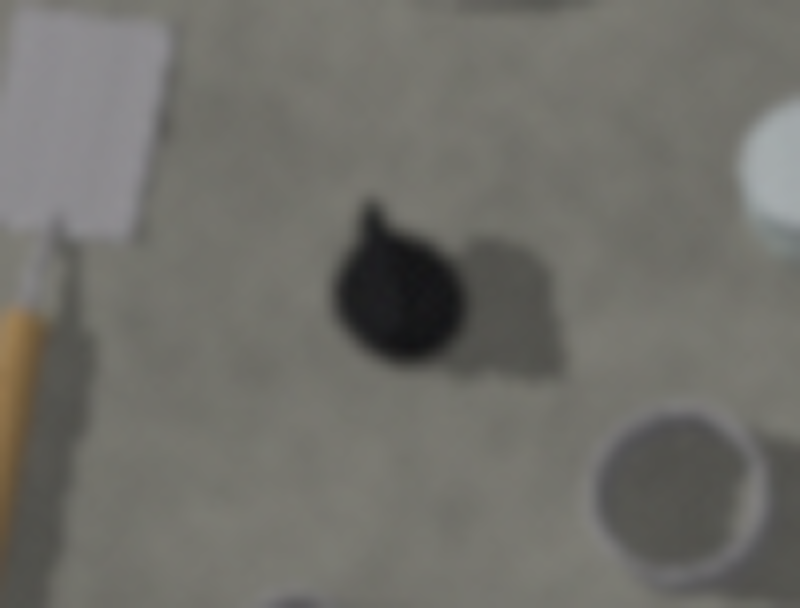

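View pics/spintop.png

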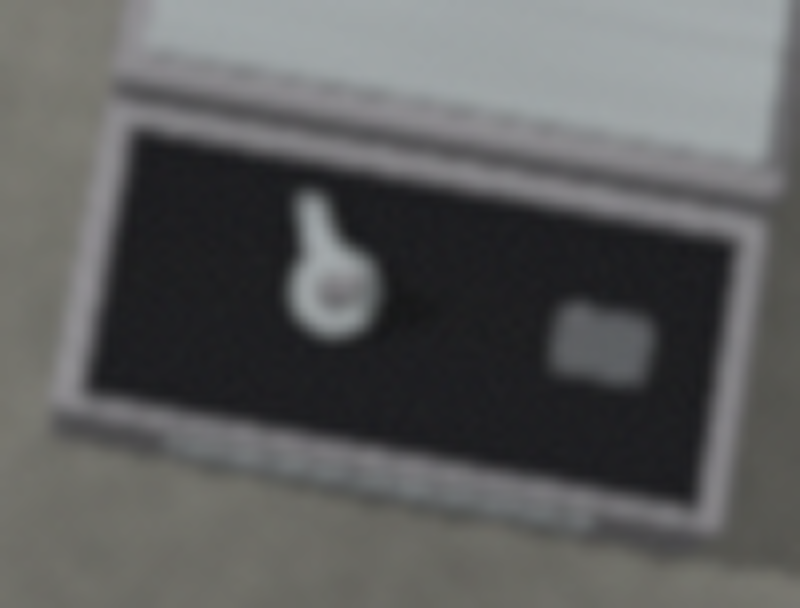

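Emit:
{"fn": "step_arm", "kwargs": {"rows": [[[45,40,60,0,-1],[90,80,60,0,-1],[135,120,60,0,-1],[180,160,60,0,-1],[225,200,60,0,-1],[270,240,60,0,-1],[315,280,60,0,-1],[360,320,60,0,-1],[395,360,60,0,-1],[415,400,60,0,-1],[415,400,60,0,-1],[415,400,60,0,-1]]]}}

```text
t: 1.7
tcp_pos: [0.5523, -0.1327, 0.2784]
eef_rot: [-0.267, 2.087, -2.087]
ft_force: [-0.2, 0.6, -0.1]
opening: 0.0929
```

Run:
```python
from h import *
i=imaging.camera_info("wrist");im=imaging.read_camera("wrist")
np.savez("sp1.npz",im=im,K=i["intrinsics"],T=i["extrinsics"])
cv2.imwrite("pics/w1.png",im[:,:,::-1])
s=status.observe();print(s["t"],s["tcp_pos"],s["eef_rot"],s["joint_pos"]);print(proj(i,[.552,-.131,.1]),i["extrinsics"][:3,3])
```

```text
1.75 [ 0.55212519 -0.13328133  0.2785021 ] [-0.2652775   2.08706461 -2.08773688] [-4.32808194e-01  2.59729047e-01  1.38814696e+00 -5.96991900e-04
  1.49406584e+00  8.85825852e-01]
[314.17445751 176.63927196] [ 0.62965577 -0.11183561  0.44398908]
```

View pics/w1.png

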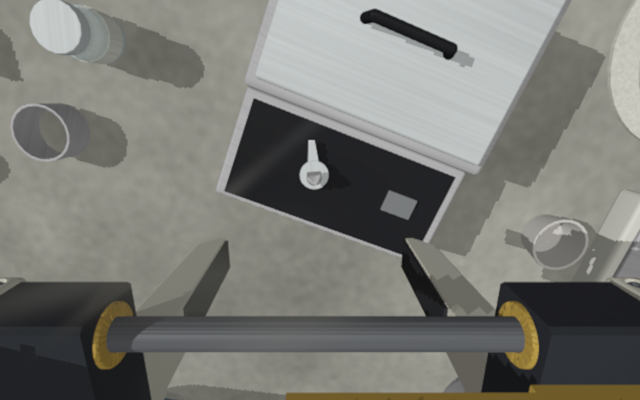

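The spindle is at about (314,176), with the pointer tip at about (312,141). I'll segment it next.

Run:
```python
from h import *
d=np.load("sp1.npz");im=d["im"];i={"intrinsics":d["K"],"extrinsics":d["T"]}
crop(im,314,165,40,35,10,"w1c")
g=cv2.cvtColor(im,cv2.COLOR_RGB2GRAY)
m=(g>90).astype(np.uint8); m2=np.zeros_like(m);m2[130:200,290:345]=m[130:200,290:345]
n,l,st,c=cv2.connectedComponentsWithStats(m2);k=1+np.argmax(st[1:,4]);print(st[1:],c[1:])
ys,xs=np.where(l==k)
P=np.array([onplane(i,x,y,.0965)[:2] for x,y in zip(xs,ys)])
# flange/pointer in metric: refine via contour
cs,_=cv2.findContours((l==k).astype(np.uint8),cv2.RETR_EXTERNAL,cv2.CHAIN_APPROX_NONE)
C=cs[0][:,0,:].astype(float);Q=np.array([onplane(i,x,y,.097)[:2] for x,y in C])
o=onplane(i,314,176,.097)[:2]
sel=np.linalg.norm(Q-o,axis=1)<.018
for _ in range(4):
    A=np.c_[2*Q[sel],np.ones(sel.sum())];b=(Q[sel]**2).sum(1);x=np.linalg.lstsq(A,b,rcond=None)[0]
    o=x[:2];r=np.sqrt(x[2]+o@o);dd=np.linalg.norm(Q-o,axis=1);sel=abs(dd-r)<.0015
    print(o,r,sel.sum())
R=np.linalg.norm(P-o,axis=1);
for lo in (.019,.023):
    f=P[(R>lo)];v=f.mean(0)-o;print("dir",np.degrees(np.arctan2(v[1],v[0])),len(f),R.max())
    f0=f-f.mean(0);u,s,vt=np.linalg.svd(f0);print("axis",np.degrees(np.arctan2(vt[0,1],vt[0,0])))
```

```text
[[336 130   9   4  22]
 [299 140  30  50 886]] [[341.09090909 130.95454545]
 [313.20880361 169.34085779]]
[ 0.55325057 -0.13002002] 0.015277109268951006 72
[ 0.55325057 -0.13002002] 0.015277109268951006 72
[ 0.55325057 -0.13002002] 0.015277109268951006 72
[ 0.55325057 -0.13002002] 0.015277109268951006 72
dir 18.461235993398702 152 0.03632020367886967
axis -162.22292201368003
dir 18.42145068603 109 0.03632020367886967
axis -160.68286208747193
```

View pics/w1c.png

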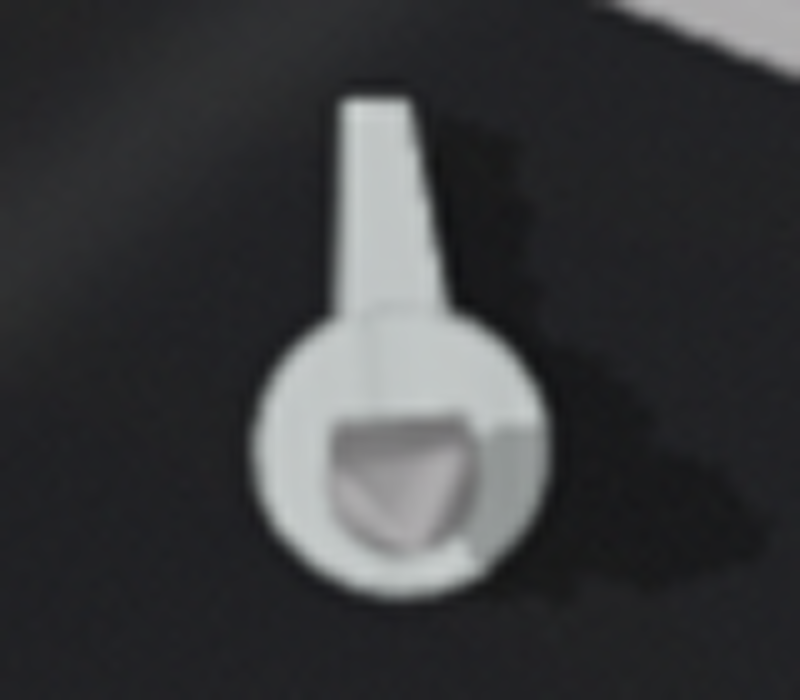

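The circle fit is good: r is 15.3 mm (expected 15) and the tip is at 36.3 mm (expected 36). Next I'll look at the knob from the same relative height.

Emit:
{"fn": "step_arm", "kwargs": {"rows": [[[5,60,0,0,-1],[10,120,0,0.1,-1],[15,180,0,0.15,-1],[20,240,-10,0.2,-1],[20,300,-20,0.2,-1],[20,360,-30,0.2,-1],[20,410,-50,0.2,-1],[20,438,-50,0.2,-1],[20,438,-50,0.2,-1],[20,438,-50,0.2,-1]]]}}

```text
t: 3.0
tcp_pos: [0.5732, 0.3037, 0.2288]
eef_rot: [-0.452, 1.97, -1.972]
ft_force: [0.5, 0.1, 0.0]
opening: 0.0927
```

Run:
```python
from h import *
i=imaging.camera_info("wrist");im=imaging.read_camera("wrist")
np.savez("kn1.npz",im=im,K=i["intrinsics"],T=i["extrinsics"])
cv2.imwrite("pics/w2.png",im[:,:,::-1])
s=status.observe();print(s["t"],s["tcp_pos"],s["eef_rot"],s["joint_pos"]);p=proj(i,[.581,.307,.046]);print(p,i["extrinsics"][:3,:])
u,v=p.astype(int);crop(im,u,v-10,50,42,8,"w2c");print(u,v)
```

```text
3.05 [0.57325443 0.30356535 0.22899243] [-0.45146661  1.97062841 -1.97174239] [ 3.15687269e-01  4.31597843e-01  1.26038448e+00 -5.87918650e-04
  1.44927390e+00  1.43587716e+00]
[316.27180586 168.17448934] [[ 0.43634302 -0.86150844 -0.25963046  0.6448385 ]
 [-0.89977976 -0.41743873 -0.12704838  0.33967485]
 [ 0.00107344  0.28904691 -0.95731433  0.39448438]]
316 168
```

View pics/w2.png

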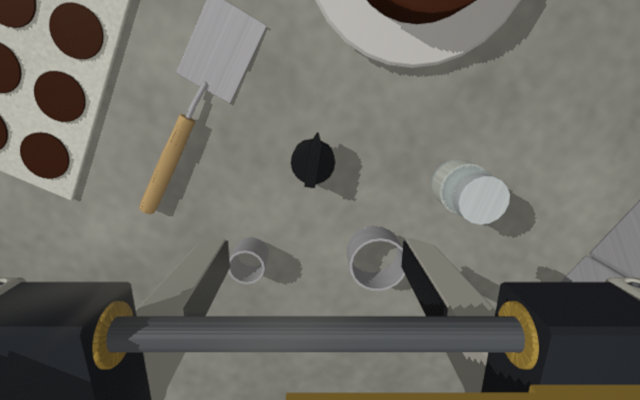

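View pics/w2c.png

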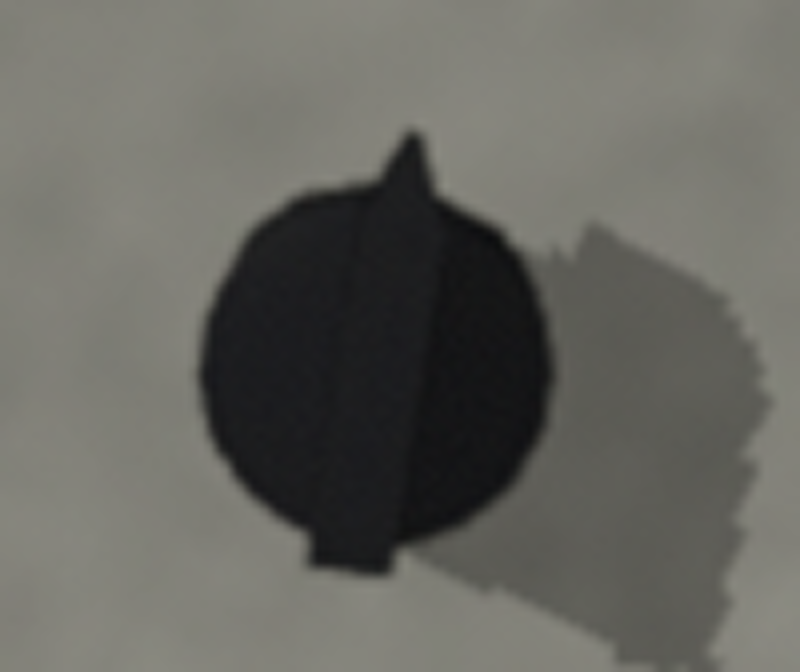

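Run:
```python
from h import *
d=np.load("kn1.npz");im=d["im"];i={"intrinsics":d["K"],"extrinsics":d["T"]}
g=cv2.cvtColor(im,cv2.COLOR_RGB2GRAY)
c=g[100:216,250:400]
big=cv2.resize(np.clip((g[116:200,266:366].astype(float)-10)*5,0,255).astype(np.uint8),None,fx=8,fy=8,interpolation=cv2.INTER_CUBIC);cv2.imwrite("pics/w2e.png",big)
m=(cv2.resize(g,None,fx=4,fy=4,interpolation=cv2.INTER_CUBIC)<62).astype(np.uint8)
w=np.zeros_like(m);w[480:800,1080:1460]=m[480:800,1080:1460]
n,l,st,cc=cv2.connectedComponentsWithStats(w);k=1+np.argmax(st[1:,4])
cs,_=cv2.findContours((l==k).astype(np.uint8),cv2.RETR_EXTERNAL,cv2.CHAIN_APPROX_NONE)
C=(cs[0][:,0,:]+.5)/4-.5
# tip
t=C[C[:,1]<C[:,1].min()+1].mean(0);print("tip px",t,[onplane(i,*t,z)[:2] for z in (.035,.046)])
# body circle from silhouette at lower (far) half rim z=.024
Q=np.array([onplane(i,x,y,.024)[:2] for x,y in C]);o=np.array([.581,.307])
low=C[:,1]>160
sel=low&(abs(np.linalg.norm(Q-o,axis=1)-.025)<.006)
for _ in range(6):
    A=np.c_[2*Q[sel],np.ones(sel.sum())];b=(Q[sel]**2).sum(1);x=np.linalg.lstsq(A,b,rcond=None)[0]
    o=x[:2];r=np.sqrt(x[2]+o@o);sel=low&(abs(np.linalg.norm(Q-o,axis=1)-r)<.001)
print("body",o,r,sel.sum())
```

```text
tip px [317.    132.925] [array([0.61300775, 0.32166166]), array([0.61398175, 0.32221286])]
body [0.58090344 0.311203  ] 0.024098895711612733 226
```

View pics/w2e.png

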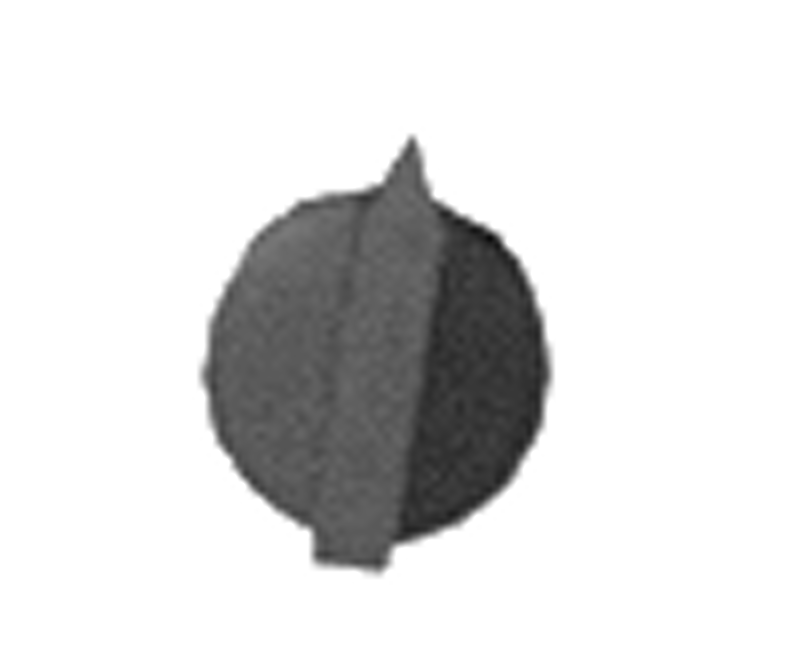

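Run:
```python
from h import *
d=np.load("kn1.npz");i={"intrinsics":d["K"],"extrinsics":d["T"]}
f=lambda x,y,z=.046: onplane(i,266+(x+.5)/8-.5,116+(y+.5)/8-.5,z)[:2]
R=[f(442,240),f(398,530)];L=[f(360,205),f(318,500)]
for a,b in (R,L): v=a-b;print("edge",np.degrees(np.arctan2(v[1],v[0])))
e=(f(315,563)+f(382,571))/2;t=f(412,137);v=t-e
print("end",e,"tip",t,"len",np.linalg.norm(v),np.degrees(np.arctan2(v[1],v[0])),"width",np.linalg.norm(f(315,563)-f(382,571)))
u=v/np.linalg.norm(v);print("axis point from end",e+u*.023,"from tip",t-u*.034)
n=np.array([-u[1],u[0]]);print("bar offset n",[n@p for p in R],[n@p for p in L],n@e,n@t)
```

```text
edge 17.489968950970535
edge 17.496758892413887
end [0.55997608 0.30520795] tip [0.6142228 0.3222598] len 0.05686362997115777 17.449956435914277 width 0.008946877584833882
axis point from end [0.5819176  0.31210502] from tip [0.58178751 0.31206413]
bar offset n [np.float64(0.11751576401562702), np.float64(0.11748880173261886)] [np.float64(0.1285343470662923), np.float64(0.12850249065909025)] 0.12324051723887998 0.12324051723887999
```

Run:
```python
from h import *
for n,(u0,v0) in (("top",(227,188)),("side",(264,276))):
    g=cv2.imread(f"pics/{n}0.png",0);i=imaging.camera_info(n)
    m=np.zeros_like(g);s=g[v0-18:v0+18,u0-18:u0+18];m[v0-18:v0+18,u0-18:u0+18]=(s<62)
    nn,l,st,c=cv2.connectedComponentsWithStats(m);k=1+np.argmax(st[1:,4]);print(n,"seen bbox",st[k],c[k])
    for o in ((.5818,.3120),(.581,.307)):
        th=np.radians(17.5);P=[]
        for a in np.linspace(0,6.28,60):
            for z in (0,.024):P.append([o[0]+.025*np.cos(a),o[1]+.025*np.sin(a),z])
        R=np.array([[np.cos(th),-np.sin(th)],[np.sin(th),np.cos(th)]])
        for x,y in ((-.023,.006),(-.023,-.006),(.023,.006),(.023,-.006),(.034,0)):
            q=R@[x,y]+o;P+= [[*q,.046],[*q,.024]]
        p=np.array([proj(i,q) for q in P]);print(o,p.min(0),p.max(0))
```

```text
top seen bbox [219 178  17  19 210] [226.69047619 188.46666667]
(0.5818, 0.312) [217.65322654 175.85084936] [235.18497467 197.43252707]
(0.581, 0.307) [219.22002967 176.22382353] [236.7301576  197.80105085]
side seen bbox [254 268  20  19 213] [265.25821596 276.71361502]
(0.5818, 0.312) [251.00590243 265.84664452] [275.15370807 287.96476071]
(0.581, 0.307) [252.24387707 264.68817622] [276.29960727 286.74067633]
```

Run:
```python
from h import *
from scipy.spatial.transform import Rotation as Ro
s=status.observe();R=Ro.from_rotvec(s["eef_rot"]).as_matrix();print(R,s["tcp_pos"])
z=R[:,2];print("jaw",np.degrees(np.arctan2(z[1],z[0])))
i=imaging.camera_info("wrist");print(proj(i,s["tcp_pos"]),proj(i,s["tcp_pos"]+[0,0,-.05]),proj(i,s["tcp_pos"]+[0,0,-.1]))
```

```text
[[-9.00152095e-01  5.01015925e-04  4.35575430e-01]
 [-4.35575644e-01 -4.50284100e-04 -9.00152018e-01]
 [-2.54857805e-04 -9.99999773e-01  6.23554510e-04]] [0.57325443 0.30356535 0.22899243]
jaw -64.1780795568911
[316.85743394 252.76230278] [316.42988433 220.19433472] [316.14984604 198.86282644]
```

Emit:
{"fn": "step_arm", "kwargs": {"rows": [[[4,4,-50,-0.1,-1],[8.5,8.5,-105,-0.145,-1],[8.5,8.5,-110,-0.145,-1],[8.5,8.5,-110,-0.145,-1]]]}}

```text
t: 3.55
tcp_pos: [0.582, 0.3131, 0.1201]
eef_rot: [-0.317, 2.055, -2.055]
ft_force: [-0.6, -0.3, 0.3]
opening: 0.0933
```

Run:
```python
from h import *
i=imaging.camera_info("wrist");im=imaging.read_camera("wrist")
np.savez("kn2.npz",im=im,K=i["intrinsics"],T=i["extrinsics"])
s=status.observe();print(s["t"],s["tcp_pos"],s["eef_rot"])
p=proj(i,[.5818,.312,.03]);u,v=p.astype(int);print(u,v,proj(i,s["tcp_pos"]))
g=cv2.convertScaleAbs(im,alpha=2.5,beta=-25);crop(g,u,v,80,60,5,"w3c")
```

```text
3.6 [0.58270028 0.31363367 0.12127757] [-0.31460974  2.05468324 -2.05359407]
317 203 [316.11395425 252.1829534 ]
```

View pics/w3c.png

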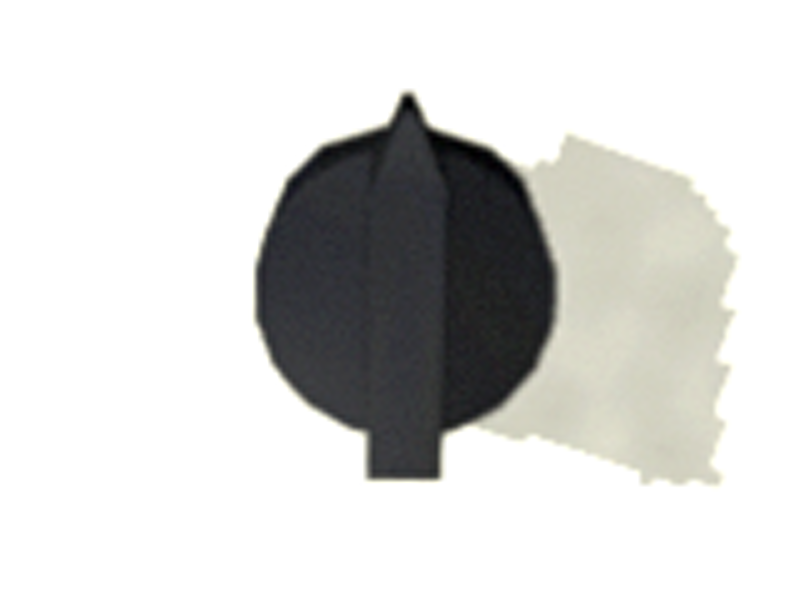

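The bar now looks parallel to the image vertical: bar end at (368–440,479), nose tip at (408,93). I'll check these in metres.

Run:
```python
from h import *
d=np.load("kn2.npz");i={"intrinsics":d["K"],"extrinsics":d["T"]}
f=lambda x,y,z=.046: onplane(i,237+(x+.5)/5-.5,143+(y+.5)/5-.5,z)[:2]
e=(f(368,479)+f(440,479))/2;t=f(408,94);v=t-e
print(np.linalg.norm(f(368,479)-f(440,479)),np.linalg.norm(v),np.degrees(np.arctan2(v[1],v[0])))
u=v/np.linalg.norm(v);print(e+u*.023,t-u*.034)
r=f(443,195)-f(441,425);print(np.degrees(np.arctan2(r[1],r[0])));r=f(371,195)-f(368,425);print(np.degrees(np.arctan2(r[1],r[0])))
```

```text
0.011014055450154435 0.059521365573208244 17.1930939539284
[0.58160654 0.31181042] [0.58401523 0.31255572]
17.637790535815444
16.69588167366017
```

Emit:
{"fn": "step_arm", "kwargs": {"newtons": 40, "rows": [[[0,-1,-40,0,-1],[-0.5,-1.2,-75,0,-1],[-0.5,-1.2,-90,0,-1],[-0.5,-1.2,-94,0,-1],[-0.5,-1.2,-94,0,-1],[-0.5,-1.2,-94,0,-1]]]}}

```text
t: 4.35
tcp_pos: [0.5817, 0.3132, 0.0263]
eef_rot: [-0.316, 2.055, -2.054]
ft_force: [0.7, -0.6, 0.5]
opening: 0.0933
```

Run:
```python
from h import *
for k in range(1):
    i=imaging.camera_info("wrist");im=imaging.read_camera("wrist");s=status.observe();print(s["t"],s["tcp_pos"],s["ft_force"])
cv2.imwrite("pics/w4.png",im[:,:,::-1])
```

```text
4.4 [0.58148441 0.31312616 0.02608811] [-0.83935825 -0.29286626  0.22404974]
```

View pics/w4.png

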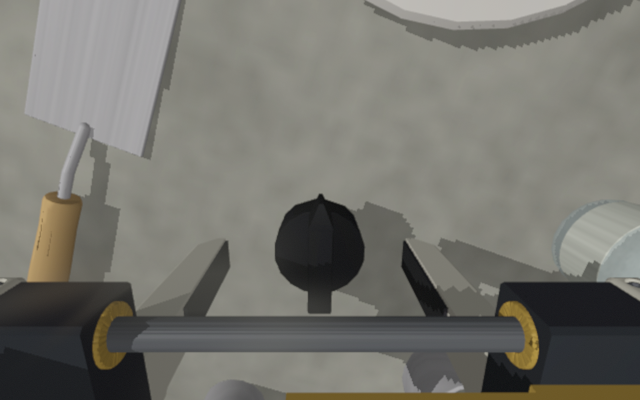

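Emit:
{"fn": "step_arm", "kwargs": {"newtons": 40, "rows": [[[0,-0.5,0,0,1],[0,-0.8,0,0,1],[0,-0.8,0,0,1],[0,-0.8,0,0,1],[0,-0.8,0,0,1],[0,-0.8,0,0,1],[0,-0.8,0,0,1],[0,-0.8,0,0,1]]]}}

```text
t: 5.4
tcp_pos: [0.5806, 0.312, 0.0246]
eef_rot: [-0.319, 2.056, -2.056]
ft_force: [-0.1, 0.3, 0.3]
opening: 0.0178
```

Run:
```python
from h import *
i=imaging.camera_info("wrist");im=imaging.read_camera("wrist");s=status.observe();print(s)
cv2.imwrite("pics/w5.png",im[:,:,::-1])
```

```text
{'t': 5.45, 'joint_pos': array([ 3.24144898e-01,  6.20737646e-01,  1.47312026e+00, -4.92191868e-05,
        1.04774474e+00,  1.58718442e+00]), 'joint_vel': array([ 0.00091673, -0.00023962, -0.00012437, -0.0084648 , -0.00014173,
        0.00025442]), 'effort': array([ 2.82988530e-01, -5.87013853e+01, -2.40197700e+01,  1.18961418e-01,
       -6.28154841e-02, -1.97620458e-03]), 'tcp_pos': array([0.58058581, 0.311945  , 0.02464777]), 'eef_rot': array([-0.31885053,  2.05548366, -2.05557459]), 'ft_force': array([ 0.57253821, -0.02792994, -0.13471916]), 'moment': array([-0.01894087, -0.05773941, -0.03031503]), 'opening': 0.013951681408779936}
```

View pics/w5.png

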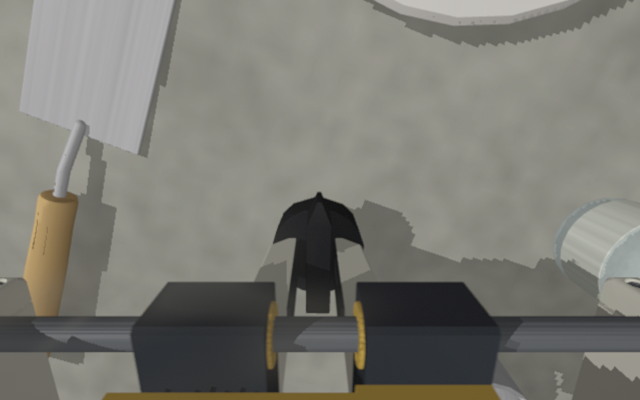

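The fingers are still closing, with the opening at 14 mm, and the bar sits between the pads.

Emit:
{"fn": "step_arm", "kwargs": {"newtons": 40, "rows": [[[0,0,0,0,1],[0,0,0,0,1],[0,0,0,0,1]]]}}

```text
t: 5.82
tcp_pos: [0.5806, 0.3119, 0.0247]
eef_rot: [-0.319, 2.056, -2.056]
ft_force: [0.2, -1.1, -0.3]
opening: 0.0115
```

Emit:
{"fn": "step_arm", "kwargs": {"newtons": 50, "rows": [[[0,0,20,0,1],[0,0,60,0,1],[0,0,90,0,1],[0,0,90,0,1]]]}}

```text
t: 6.32
tcp_pos: [0.5823, 0.3127, 0.1176]
eef_rot: [-0.313, 2.054, -2.052]
ft_force: [0.2, -0.1, -0.6]
opening: 0.0116
```

Run:
```python
from h import *
i=imaging.camera_info("wrist");im=imaging.read_camera("wrist");s=status.observe();print(s["t"],s["tcp_pos"],s["eef_rot"],s["ft_force"],s["opening"])
np.savez("held.npz",im=im,K=i["intrinsics"],T=i["extrinsics"],tcp=s["tcp_pos"],rot=s["eef_rot"])
crop(cv2.convertScaleAbs(im,alpha=2.,beta=-10),319,250,80,60,5,"w6")
```

```text
6.375 [0.58105617 0.31222628 0.11544328] [-0.31666352  2.05508392 -2.05416281] [-0.01165104  0.10995019 -1.46744993] 0.011880667749598638
```

View pics/w6.png

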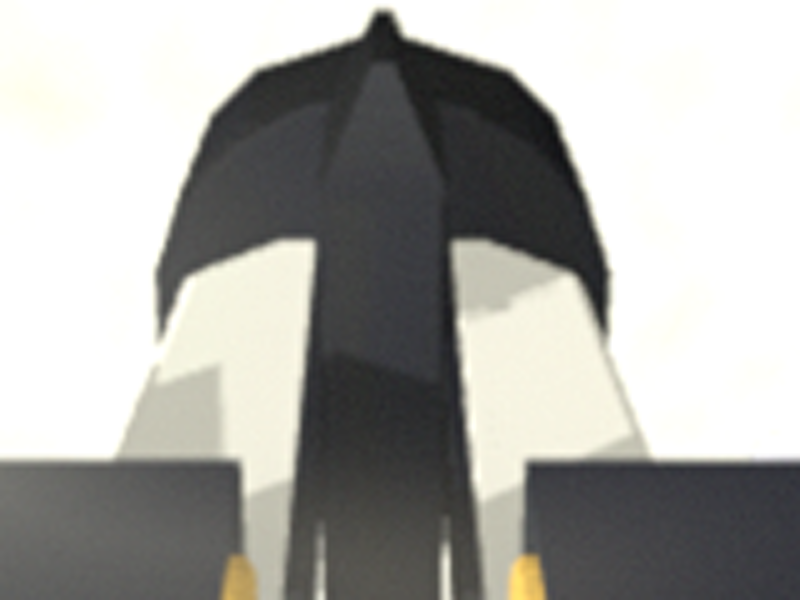

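Run:
```python
from h import *
from scipy.spatial.transform import Rotation as Ro
d=np.load("held.npz");i={"intrinsics":d["K"],"extrinsics":d["T"]};tcp=d["tcp"];R=Ro.from_rotvec(d["rot"]).as_matrix()
print("jaw",np.degrees(np.arctan2(R[1,2],R[0,2])))
f=lambda x,y,z: R.T@(onplane(i,239+(x+.5)/5-.5,190+(y+.5)/5-.5,tcp[2]+z)-tcp)*1000
print("tip top",f(383,62,.0213),"tip bot",f(383,14,-.0007))
print("shoulders",f(328,172,.0213),f(442,180,.0213))
print("bar edges near pads",f(316,240,.0213),f(450,240,.0213))
```

```text
jaw -72.3609552164147
tip top [-35.59249833 -21.22560507  -0.85837892] tip bot [-34.00814097   0.77113357  -0.85363948]
shoulders [-24.97086235 -21.24715782  -5.93218462] [-24.18667783 -21.25010466   4.60194016]
bar edges near pads [-18.19492612 -21.2611626   -7.11311633] [-18.20019437 -21.26270799   5.41122218]
```

Emit:
{"fn": "step_arm", "kwargs": {"rows": [[[0,-30,50,0,1],[-5,-85,65,0,1],[-10,-145,65,0,1],[-15,-205,65,0,1],[-20,-265,65,0.013,1],[-25,-325,65,0.013,1],[-28,-385,65,0.013,1],[-28,-430,65,0.013,1],[-28,-443,65,0.013,1],[-28,-443,65,0.013,1],[-28,-443,65,0.013,1]]]}}

```text
t: 7.75
tcp_pos: [0.5523, -0.1294, 0.179]
eef_rot: [-0.334, 2.049, -2.046]
ft_force: [-0.4, -0.4, -0.0]
opening: 0.0114
```

Run:
```python
from h import *
from scipy.spatial.transform import Rotation as Ro
i=imaging.camera_info("wrist");im=imaging.read_camera("wrist");s=status.observe();R=Ro.from_rotvec(s["eef_rot"]).as_matrix()
print(s["t"],s["tcp_pos"],np.degrees(np.arctan2(R[1,2],R[0,2])),s["ft_force"],s["opening"])
np.savez("ov.npz",im=im,K=i["intrinsics"],T=i["extrinsics"],tcp=s["tcp_pos"],rot=s["eef_rot"])
crop(cv2.convertScaleAbs(im,alpha=2.,beta=-10),319,225,80,60,5,"w7")
t=imaging.read_camera("side");crop(t,345,165,50,38,8,"s7")
```

```text
7.8 [ 0.55244844 -0.12926013  0.17923857] -71.51877405928626 [-0.33392647 -1.03115596 -1.34282665] 0.011735782150352009
```

View pics/w7.png

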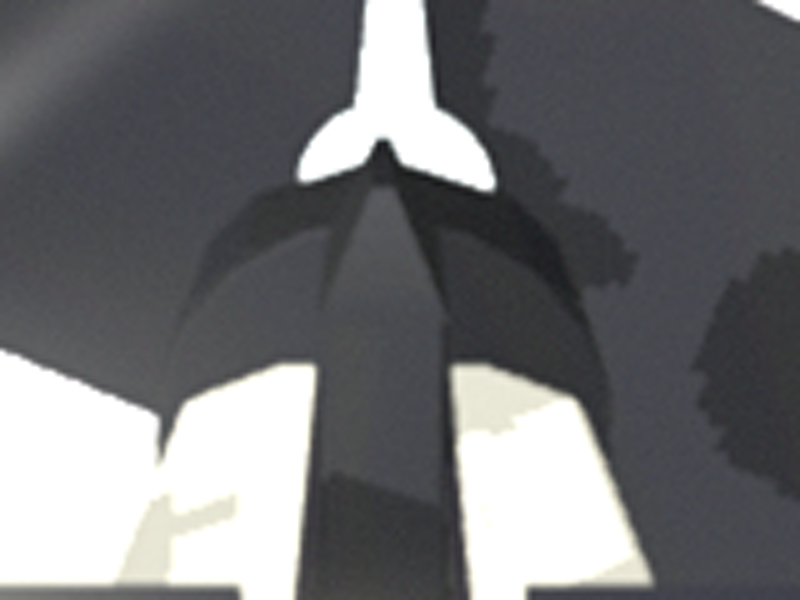

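View pics/s7.png

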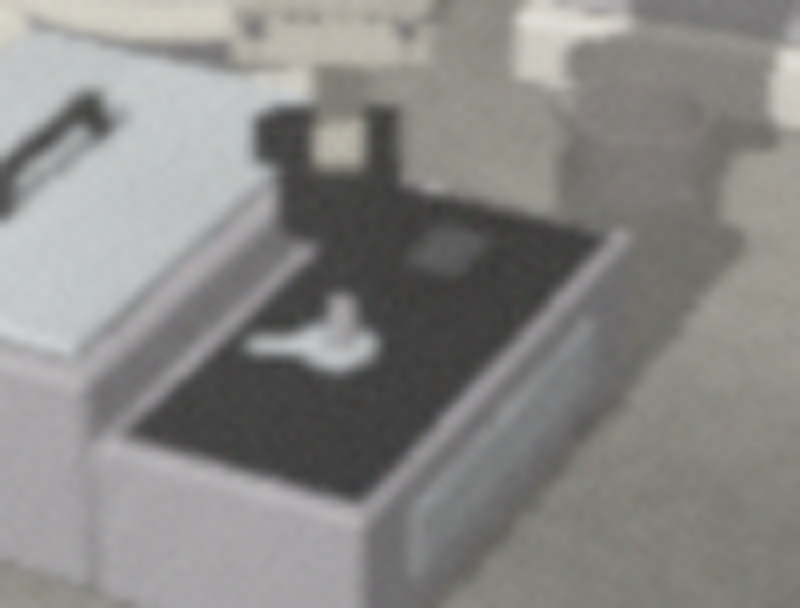

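Run:
```python
from h import *
from scipy.spatial.transform import Rotation as Ro
d=np.load("ov.npz");im=d["im"];i={"intrinsics":d["K"],"extrinsics":d["T"]};tcp=d["tcp"];R=Ro.from_rotvec(d["rot"]).as_matrix()
g=cv2.cvtColor(im,cv2.COLOR_RGB2GRAY);g4=cv2.resize(g,None,fx=4,fy=4,interpolation=cv2.INTER_CUBIC)
m=np.zeros_like(g4);m[480:820,1180:1360]=(g4[480:820,1180:1360]>90)
n,l,st,c=cv2.connectedComponentsWithStats(m);print(st[1:]);k=l[4*175,int(4*317.5)]
cs,_=cv2.findContours((l==k).astype(np.uint8),cv2.RETR_EXTERNAL,cv2.CHAIN_APPROX_NONE);C=(cs[0][:,0]+.5)/4-.5
W=np.array([onplane(i,x,y,.097) for x,y in C])
F=(W-tcp)@R*1000;F=np.c_[-F[:,0],F[:,2]] # forward, lateral
tip=F[F[:,0]>F[:,0].max()-.6].mean(0);print("tip fwd,lat",tip,len(F))
for a in (20,24,28,32):
    q=F[abs(F[:,0]-a)<.4][:,1];print(a,q.min(),q.max(),(q.min()+q.max())/2)
# flange arc, only outer curved parts
s=(F[:,0]<16)&(F[:,0]>0)
hull=[]
for a in np.arange(9,15,.5):
    q=F[abs(F[:,0]-a)<.3][:,1]
    if len(q): print(a,q.min(),q.max(),(q.min()+q.max())/2)
```

```text
[[ 1182   480   178    85  7680]
 [ 1194   630   158   182 12218]]
tip fwd,lat [37.09087851  0.94628996] 568
20 -4.551790556719082 6.320798285178944 0.8845038642299312
24 -4.160604358802846 5.915731793946744 0.8775637175719488
28 -3.5872346802748054 5.328623943273371 0.8706946314992827
32 -3.2034346545810917 4.930538759554641 0.8635520524867746
9.0 -12.190340657964223 14.18457326616647 0.997116304101124
9.5 -11.995519249680715 13.798724208156743 0.9016024792380142
10.0 -11.608830045139424 13.410100431903983 0.9006351933822794
10.5 -11.41448371512758 13.214446612839508 0.8999814488559634
11.0 -10.839259158420582 12.637336829580006 0.8990388355797121
11.5 -10.64547055614021 12.442240246976313 0.8983848454180512
12.0 -10.071398036442586 11.866276807117236 0.897439385337325
12.5 -9.689108379901981 11.293711781990943 0.8023017010444811
13.0 -9.116310796135764 10.71913931947483 0.8014142616695334
13.5 -8.544276136335135 10.147706541250752 0.8017152024578085
14.0 -8.163342790739824 9.385838174072353 0.6112476916662644
14.5 -7.026798365887017 8.43641284994376 0.7048072420283717
```

Nose and pointer are parallel (the pointer's lateral offset is constant along its length). The spindle is about 1.75 mm lateral and 0.6 mm forward of the knob axis. I'll correct that and go down to just above the shaft top, then in small steps.

Emit:
{"fn": "step_arm", "kwargs": {"rows": [[[1,-1.5,-10,0,1],[1,-1.5,-30,0,1],[1,-1.5,-38,0,1],[1,-1.5,-42,0,1],[1,-1.5,-45,0,1],[1,-1.5,-45,0,1]]]}}

```text
t: 8.6
tcp_pos: [0.5537, -0.1324, 0.1348]
eef_rot: [-0.331, 2.048, -2.048]
ft_force: [0.2, 0.1, -1.3]
opening: 0.0115
```

Run:
```python
from h import *
s=status.observe();print(s["t"],s["tcp_pos"],s["ft_force"],s["moment"],s["opening"])
```

```text
8.6 [ 0.55367898 -0.13242601  0.1348319 ] [ 0.21630704  0.11348889 -1.33238688] [0.10224515 0.00667063 0.00278943] 0.011518631889005135
```

Emit:
{"fn": "step_arm", "kwargs": {"rows": [[[0,0.5,-3,0,1],[0,0.5,-6,0,1],[0,0.5,-9,0,1],[0,0.5,-9,0,1]]]}}

```text
t: 9.1
tcp_pos: [0.5534, -0.1321, 0.1253]
eef_rot: [-0.332, 2.048, -2.048]
ft_force: [-0.6, 1.5, -1.3]
opening: 0.0117
```

Run:
```python
from h import *
s=status.observe();print(s["t"],s["tcp_pos"],s["ft_force"],s["moment"],s["opening"])
im=imaging.read_camera("side");crop(im,345,165,50,38,8,"s8")
im=imaging.read_camera("wrist");crop(cv2.convertScaleAbs(im,alpha=2.,beta=-10),319,235,80,60,5,"w8")
```

```text
9.1 [ 0.55340696 -0.13207554  0.12526954] [-0.56157805  1.46381636 -1.29779174] [0.10908462 0.05521618 0.03229918] 0.011744239024412753
```

View pics/w8.png

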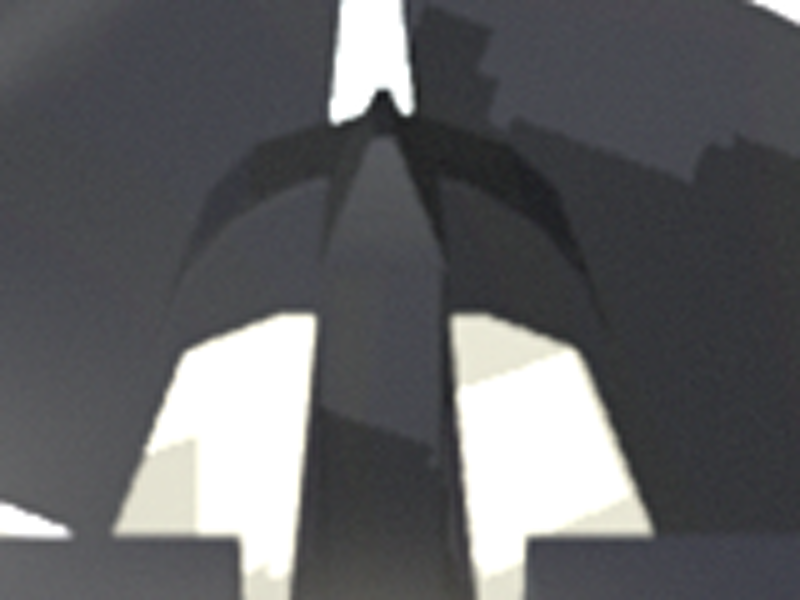

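View pics/s8.png

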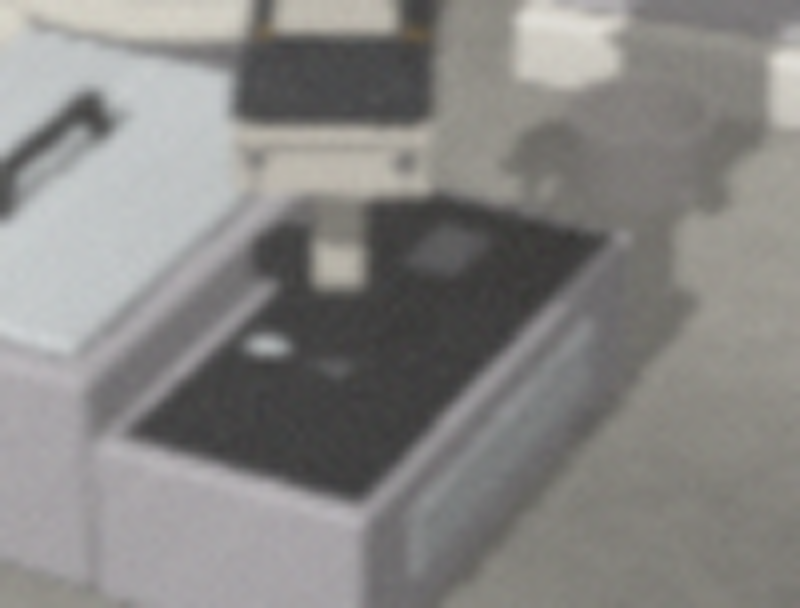

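Emit:
{"fn": "step_arm", "kwargs": {"newtons": 60, "rows": [[[0,0.7,-2,0,1],[0,0.7,-3,0,1],[0,0.7,-4,0,1],[0,0.7,-5,0,1],[0,0.7,-5,0,1]]]}}

```text
t: 9.82
tcp_pos: [0.5537, -0.1314, 0.1213]
eef_rot: [-0.331, 2.047, -2.048]
ft_force: [-2.0, -0.2, 4.8]
opening: 0.0117
```

Run:
```python
from h import *
s=status.observe();print(s["t"],s["tcp_pos"],s["ft_force"],s["moment"],s["opening"])
```

```text
9.825 [ 0.55371322 -0.13137861  0.12126534] [-1.9966025  -0.16968837  4.84539021] [ 0.1545585   0.34355304 -0.01048047] 0.011658326816981325
```

Contact came at z = 0.121, which matches the predicted home height of 0.1217, and the force is at the spring's start threshold. Now I'll press down.

Emit:
{"fn": "step_arm", "kwargs": {"rows": [[[-0.4,0,-2,0,1],[-0.4,0,-4,0,1],[-0.4,0,-6,0,1],[-0.4,0,-6,0,1]]]}}

```text
t: 10.32
tcp_pos: [0.5537, -0.1314, 0.1159]
eef_rot: [-0.33, 2.047, -2.048]
ft_force: [-2.3, 1.5, 8.5]
opening: 0.0115
```

Run:
```python
from h import *
s=status.observe();print(s["t"],s["tcp_pos"],s["ft_force"],s["moment"],s["opening"])
```

```text
10.325 [ 0.55370071 -0.13140244  0.11586632] [-2.34707133  1.54624781  8.4729381 ] [0.23859097 0.46933496 0.04746311] 0.011514078195615585
```

Emit:
{"fn": "step_arm", "kwargs": {"rows": [[[0,0,-1,0,1],[0,0,-2,0,1],[0,0,-2,0,1],[0,0,-2,0,1]]]}}

```text
t: 10.82
tcp_pos: [0.5538, -0.1314, 0.1145]
eef_rot: [-0.329, 2.046, -2.048]
ft_force: [-2.4, 1.7, 11.5]
opening: 0.0116
```

Run:
```python
from h import *
s=status.observe();print(s["t"],s["tcp_pos"],s["ft_force"],s["moment"],s["opening"])
```

```text
10.825 [ 0.5537595  -0.13142995  0.11454649] [-2.39012642  1.74040341 11.48791469] [ 0.33139483  0.64531077 -0.0446215 ] 0.011551396647206417
```

Emit:
{"fn": "step_arm", "kwargs": {"rows": [[[0,0,-0.5,0,1],[0,0,-1,0,1],[0,0,-1,0,1]]]}}

```text
t: 11.2
tcp_pos: [0.5538, -0.1314, 0.1144]
eef_rot: [-0.329, 2.045, -2.048]
ft_force: [-4.6, 2.9, 17.3]
opening: 0.0119
```

Run:
```python
from h import *
from scipy.spatial.transform import Rotation as Ro
i=imaging.camera_info("wrist");im=imaging.read_camera("wrist");crop(cv2.convertScaleAbs(im,alpha=2.,beta=-10),319,235,80,60,5,"w9")
s=status.observe();R=Ro.from_rotvec(s["eef_rot"]).as_matrix();print(s["t"],s["tcp_pos"],s["ft_force"],s["moment"],s["opening"],np.degrees(np.arctan2(R[1,2],R[0,2])))
im=imaging.read_camera("side");crop(im,345,165,50,38,8,"s9")
```

```text
11.25 [ 0.55384078 -0.13145046  0.11446985] [-4.63682264  2.17653927 17.81019261] [ 0.52529218  1.01491861 -0.01417552] 0.011611881741950844 -71.60647384220783
```

View pics/w9.png

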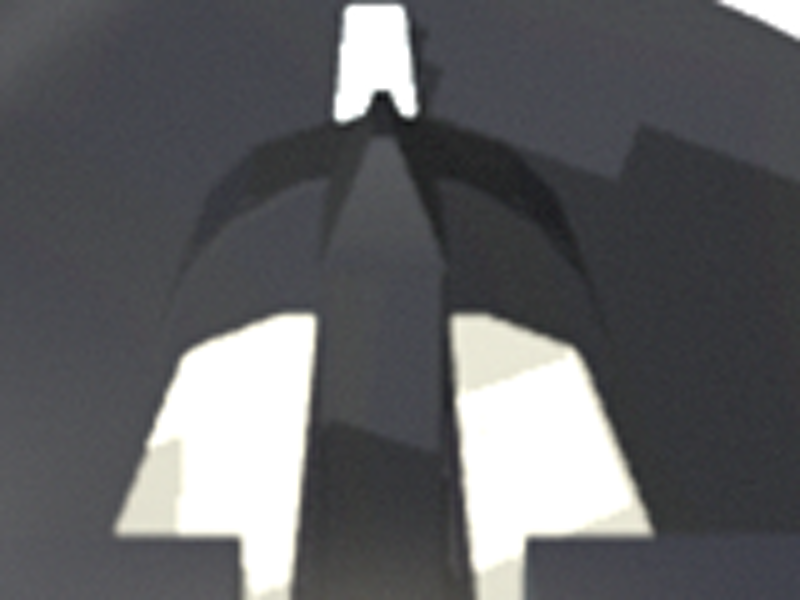

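View pics/s9.png

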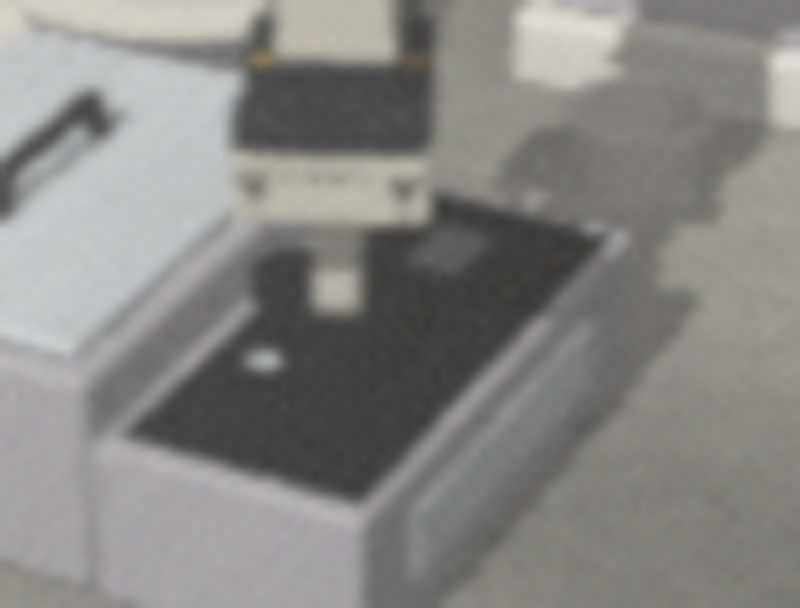

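Run:
```python
from rig import bot,status
print(bot.close_job()); s=status.observe();print(s["t"],s["tcp_pos"],s["ft_force"],s["opening"])
```

```text
the job is handed in; nothing more can be done
None
the job is handed in; nothing more can be done
```

The knob is on the melter's spindle and held pressed to the bottom of its travel. I handed the job in at about 11.3 s, with the gripper still holding the knob by its finger bar at 60 N.

**Fit:** The knob touched the flange with the TCP at z = 0.1213 m; I predicted 0.1217 m. In the last wrist picture the nose lies over the pointer, and before going down the two were parallel to within measurement.

**Press:** From there it sank about 6.9 mm against the nominal 7 mm, following the spring's force. At the bottom the force rose from 11.5 to about 17.5 N with almost no further movement, so it is on the rigid stop. The knob did not visibly slip in the grip (under about 0.5 mm).

**What was left or disagreed:**
- **Side force:** About 5 N of sideways force and 1 N m of moment remained at the end, probably from slight off-centring in the bore's clearance.
- **Position readings:** My rough top-camera reading of the knob was about 5 mm off the wrist reading in y. The outline check fell between them, nearer the wrist reading.
- **Wrist camera:** It showed a lateral bias of about 0.85 mm, which I allowed for in the alignment.
- **Other things:** I did not look again at the things on the bench. The path kept clear of them, and I saw no unexpected contact force.

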